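Tug-test a lubricator's press-fitted knob

ROBOT

A 7-joint arm with a two-finger parallel gripper is mounted at the origin on the work surface. World frame = base frame: x ahead of the robot, y to its left, z up, the work surface at z = 0. Lengths are in m, angles in degrees, forces in N, time in s.
With the tool pointing down it reaches from about 0.425 to 0.875 m from the base axis. Payload 4.7 kg.
Tool frame: the origin (TCP) lies at the very end of the fingers, on their centre line; the grasp point (between the pads) lies 19 mm behind it; z points along the fingers, x is the direction in which the jaws open and shut, and the axes are right-handed (so a half turn about z gives the same grasp; the last joint's range is limited). The gripper opens to 87 mm and grips with 3 to 60 N. Pads are 19 mm wide; open, the fingers measure 117 mm over their backs; the gripper's body (75 mm by 190 mm) begins 51 mm behind the grasp point.
Start: joints at [64.062, 18.392, -4.016, 83.108, 1.295, 78.541, -3.26], TCP at [0.293, -0.58, 0.187] pointing down, gripper open.
Joint ranges: [-163.93, 163.93], [-17.29, 119.83], [-79.2, 71.16], [3.27, 140.29], [-89.18, 269.18], [5.43, 117.66], [-154.24, 154.24]. Speed limits (degrees/s): [147.25, 147.25, 180, 180, 180, 180, 180].

INTERFACE

Orientations are given as [roll, pitch, yaw] about the fixed x, y, z axes, in that order (R = Rz(yaw) Ry(pitch) Rx(roll)).
In Python, from cell import sensors, vision, env gives the robot as it stands.
- The arm moves only by the shell command python3 -m inch 'ROWS' [OPENING] [FORCE]. ROWS is a JSON object of lists of equal length, an entry for each row: "dp": the shift along the tool's x, y, z in m, a list of three; "turn": the turn about the tool's z in degrees. A call has 1 to 8 rows; each row shifts and turns the commanded pose from where the row before left it, along the tool's axes as they then stand; what a row does not reach is not made up. A row lasts 1/8 s, in which the tool goes at most 62.5 mm and 10.7 degrees, less where a joint would pass 70% of its speed; a pose out of reach is approached as far as the arm can. A call is refused whole if a number of a shift passes 0.0625 or a number of a turn 10.7, either way. A call with a gripper value outside its range is refused whole. OPENING is the closure, from -1 (fully open) to 1 (shut), set as the call begins (- or left out, the last holds). The fingers move at their own pace and stop on an object; FORCE is the grip in N (left out, the last holds). Time passes only in rows, so rows that do not move let the fingers close. It gives the time, the measured TCP pose, the force and the opening at its end, in the units of the state.
- sensors.get_obs(): the state, without advancing time (a new reading comes with each control period).
- vision.read_camera(name): name is "scene" or "top" or "wrist"; returns the picture (420x560x3 uint8, blue, green, red); there is no depth.
- vision.get_calibration(name): a dict with "K" (3x3 intrinsics, pixels), "pose" (4x4, takes a point from camera to world coordinates). Camera axes: x right, y down, z forward; pixel columns grow to the right and rows downward; lengths in m; the calibration is good to about 2 mm. A picture is of the moment at which its call begins: read the wrist's pose just before it. get_calibration takes no time and is no camera call; for the wrist camera it gives the pose at the moment of the call.
- env.sign_off(): hands the job in, once; it reports no verdict.
The state is a dict: "time_s": time; "qpos": joint angles; "joint_velocities": joint speeds; "effort": joint torques, N m; "tool_pos": TCP position; "tool_rot": TCP orientation; "force": force on the tool from outside, world axes, zero at the start; "wrist_torque": the same for the moment, N m; "grip_width": finger opening in m.
Only numpy, scipy, OpenCV 4.12 (cv2) and the standard library are available. Lean on these libraries where they do the work, as an engineer would, in place of code of your own. Each camera call takes 0.05 s, during which the arm holds its last target.

TASK

Lay the brass lubricator in the carriage of the spring pull tester, its neck down in the fork's slot with the knob outside in front and the barrel behind, and let go of it. Then take it again by the knob alone and pull it straight along its axis, away from the tester's spring, until the pointer stands between the two raised ridges on the scale; hold it there for one second without ever pulling well past the farther ridge, and ease it back to the rest position rather than letting it fly back. Let go, leaving the lubricator lying in the carriage, and do not disturb the slide valve, pipe bend, shovel or tilting bin.

Things in the scene. Friction and masses are not known exactly. Their poses are not given: they have to be found in the camera images.
- lubricator_mid (a point): Middle of the barrel of the lubricator, on its axis; x along it, away from the knob, z up. A loose brass thing 140 mm long, 0.33 to 0.5 kg, lying on its side, axis 25 mm up: barrel 40 mm diameter, 64 mm long (this point midway), between square end flanges 50 x 50 x 8 mm; at -x a neck 16 mm diameter, 26 mm long, then a knurled knob. Centre of mass about 14 mm towards the knob.
- lubricator: The same lubricator with its knob; origin on the underside, 25 mm below the barrel's middle, same axes.
- knob_mid (a point): Centre of the lubricator's knurled knob (32 mm diameter, 34 mm long), on the axis 83 mm from the barrel's middle; same axes.
- knob: The knurled knob as a part of the lubricator; its origin is the lubricator's (25 mm below the barrel's middle), not the knob's own centre. It is firmly retained.
- cradle_seat (a point): On the tester's carriage: where the barrel's middle lies when the front flange touches the back of the fork. x points from the fork to the spring at the rear, z up; the lubricator goes in with its x the same way (knob at -x). The flat carriage floor, 60 mm wide, no side walls, is 25 mm below. Play along x: the barrel's middle may lie from 0 to +18 mm; the tug draws it to 0.
- fork_slot (a point): Middle of the carriage's fork, level with cradle_seat and 44 mm from it towards -x; same axes. A steel plate 8 mm thick (x), 60 mm wide, with an open-topped slot 26 mm wide reaching down to the carriage floor. Its tines rise 20 mm above this point, with flared tips to about 37 mm above. The front flange goes behind it (+x), the knob in front (-x).
- tester: Spring pull tester fixed to the desk: wooden base 250 x 130 mm, 18 mm high, reaching 100 mm ahead (-x) and 150 mm behind the origin, which is on the desk below the carriage (4 mm ahead of cradle_seat at rest). A steel rear post, 70 mm wide and 78 mm high, stands from x = 129 to 147 mm. A white scale strip 40 mm high lies at y = +39 to +61 mm, x = 18 to 96 mm.
- carriage (a joint): Travel of the carriage in m: 0 at rest, growing as it is pulled towards -x, to at most 0.055. The spring pulls back with 3 N plus 300 N/m (12.6 N at 0.032). A dark pointer on its +y side, 81 mm behind cradle_seat, runs over the scale strip; it stands between the two dark raised ridges from 0.026 to 0.038; 0.046 is well past the farther ridge.
- slide_valve: Brass slide valve, a loose flanged block 90 x 56 x 36 mm with a rod sticking out 40 mm more to its -x; origin at its underside. Leave alone.
- pipe_bend: Loose right-angled copper pipe bend, 18 mm thick, legs about 80 mm long along its -y and +x; origin at the bend, on the desk. Leave alone.
- shovel: Loose black iron stoking shovel, 180 mm long along x with the blade at +x; origin near the middle on the desk. Leave alone.
- tilt_bin (a joint): Tilt of the wooden scrap bin about its pivot pin in rad, 0 level. Leave alone.
- bin_stand: Fixed wooden stand (110 x 170 mm) carrying the tilting bin between two uprights about 100 mm high; origin at its underside.
Not all that is in view belongs to the job. What is shaped like the lubricator but turquoise is not meant.

How it is judged (in metres and radians):
On the way, in this order (a step that is already met when the one before it is completed fails the run):
1. the lubricator lies in the carriage, neck in the fork, knob in front, let go of, the carriage at rest (x of lubricator_mid in the frame of cradle_seat between -0.006 and 0.022 m and y of lubricator_mid in the frame of cradle_seat between -0.01 and 0.01 m and z of lubricator_mid in the frame of cradle_seat between -0.005 and 0.006 m and angle between the x axis of lubricator_mid and the x axis of cradle_seat, either way round below 0.2 rad and distance between knob_mid and cradle_seat above 0.055 m and x of knob_mid in the frame of cradle_seat below -0.055 m and contact force between the fingers and lubricator below 0.1 N and value of joint carriage below 0.006 m), for 0.2 s.
2. pulled by the knob, the pointer stands between the ridges (26 to 38 mm of travel) for 0.8 s, the lubricator still in the fork (x of lubricator_mid in the frame of cradle_seat between -0.006 and 0.022 m and y of lubricator_mid in the frame of cradle_seat between -0.01 and 0.01 m and z of lubricator_mid in the frame of cradle_seat between -0.005 and 0.006 m and angle between the x axis of lubricator_mid and the x axis of cradle_seat, either way round below 0.2 rad and distance between knob_mid and cradle_seat above 0.055 m and x of knob_mid in the frame of cradle_seat below -0.055 m and value of joint carriage between 0.026 and 0.038 m and contact force between the fingers and knob above 1 N), for 0.8 s.
At the end, for the whole second after the job is handed in: The carriage is back at rest (under 4 mm of travel), and the lubricator lies still on it, neck in the fork and knob in front: barrel's middle within -6 to +22 mm in x, 10 mm in y and 6 mm in z of cradle_seat, axis within 0.2 rad; nothing holds it (x of lubricator_mid in the frame of cradle_seat between -0.006 and 0.022 m and y of lubricator_mid in the frame of cradle_seat between -0.01 and 0.01 m and z of lubricator_mid in the frame of cradle_seat between -0.005 and 0.006 m and angle between the x axis of lubricator_mid and the x axis of cradle_seat, either way round below 0.2 rad and distance between knob_mid and cradle_seat above 0.055 m and x of knob_mid in the frame of cradle_seat below -0.055 m and value of joint carriage below 0.004 m and linear speed of lubricator below 0.02 m/s and contact force between the fingers and lubricator below 0.1 N); the robot touches nothing.
It fails at once if the tester is pulled past 46 mm of travel (value of joint carriage above 0.046 m).
It fails at once if the carriage flies back (faster than 0.3 m/s) (velocity of joint carriage below -0.3 m/s).
It fails at once if the slide valve, pipe bend or shovel is moved more than 20 mm (distance of any of slide_valve, pipe_bend, shovel from where it was at the start of the episode above 0.02 m).
It fails at once if the bin is tilted by more than 0.25 rad (value of joint tilt_bin above 0.25 rad or value of joint tilt_bin below -0.25 rad).
It also fails if it takes over 58 s, if anything falls off the work surface, if the arm or the gripper's body presses on something with over 40 N, if the wrist force passes 120 N, or if a joint passes its speed limit or range.

## Working session

There is one attempt and no reset: what is moved stays moved. The work goes in short steps, Python scripts to look and compute and a shell command to move; the robot and the scene stay as the last step left them, time stands still between calls to the robot, and variables do not carry over. Pictures are saved under pics/ and viewed, and the job is handed in when it is done.

```bash
mkdir -p pics; ls; python3 - <<'E'
from cell import sensors, vision, env
import cv2
print(sensors.get_obs())
for n in("scene","top","wrist"):
    c=vision.get_calibration(n); print(n,c)
    cv2.imwrite(f"pics/{n}0.png",vision.read_camera(n))
E
```

```text
pics
{'time_s': 0.0, 'qpos': array([64.06274637, 18.44185593, -4.01404999, 83.17591308,  1.29636508,
       78.54219407, -3.25816498]), 'joint_velocities': array([-0.09060658, -0.08424904, -0.02611269, -0.05606232, -0.02021067,
       -0.04568207, -0.04141687]), 'effort': array([-2.16248504e-04, -4.91286707e+01, -4.03952440e-01, -3.12526631e+01,
       -6.39117393e-02,  4.34871786e-02,  1.87100641e-04]), 'tool_pos': array([ 0.29215252, -0.57992354,  0.18612086]), 'tool_rot': array([ 1.79992343e+02,  1.14646132e-01, -6.32522802e+01]), 'force': array([-0.11871655,  0.50025863,  0.27281102]), 'wrist_torque': array([ 0.03788022,  0.02083996, -0.02549659]), 'grip_width': 0.0869249521984849}
scene {'K': array([[421.63588919,   0.        , 284.685195  ],
       [  0.        , 421.63588919, 210.33621721],
       [  0.        ,   0.        ,   1.        ]]), 'pose': array([[ 0.06128143,  0.75416788, -0.65381602,  1.3230662 ],
       [ 0.99811592, -0.04431203,  0.04243894, -0.03760248],
       [ 0.00303417, -0.6551849 , -0.75546247,  1.04761053],
       [ 0.        ,  0.        ,  0.        , 
[... 155 characters left out ...]
       ,   1.        ]]), 'pose': array([[ 0.01028935, -0.97991069,  0.19917118,  0.27560131],
       [-0.99992911, -0.01127669, -0.00382346,  0.02202602],
       [ 0.00599264, -0.19911772, -0.97995725,  1.30723435],
       [ 0.        ,  0.        ,  0.        ,  1.        ]])}
wrist {'K': array([[357.69866197,   0.        , 282.98570797],
       [  0.        , 357.69866197, 212.25081719],
       [  0.        ,   0.        ,   1.        ]]), 'pose': array([[ 0.45060672, -0.85305139, -0.26316708,  0.36539343],
       [-0.8927203 , -0.43124599, -0.13068036, -0.54330317],
       [-0.00201269,  0.29382005, -0.95585863,  0.38466606],
       [ 0.        ,  0.        ,  0.        ,  1.        ]])}
```

View pics/scene0.png

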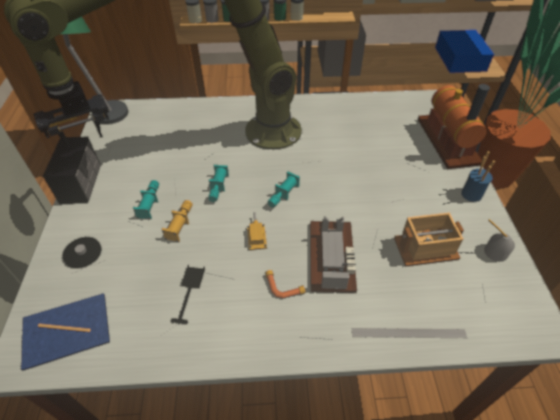

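View pics/top0.png

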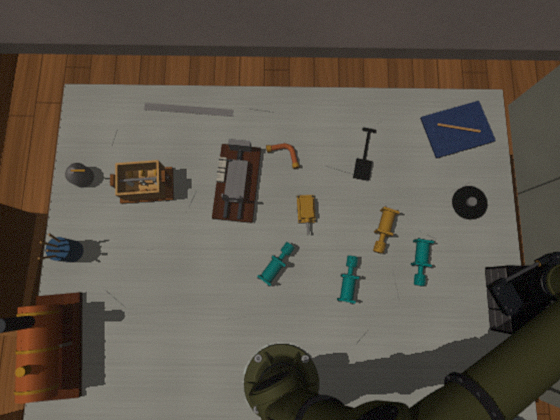

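View pics/wrist0.png

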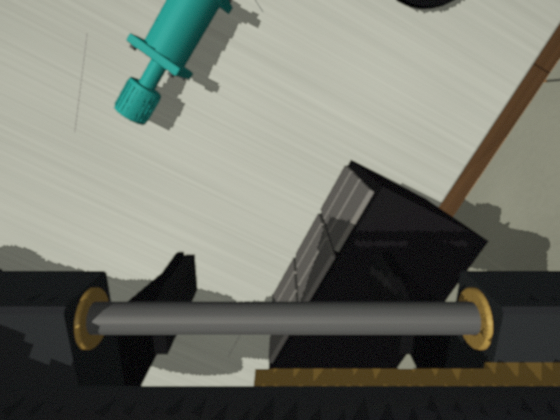

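```bash
python3 - <<'E'
import cv2,numpy as np
t=cv2.imread("pics/top0.png")
a=cv2.resize(t[130:270,190:330],None,fx=4,fy=4,interpolation=cv2.INTER_CUBIC)
b=cv2.resize(t[195:265,365:405],None,fx=8,fy=8,interpolation=cv2.INTER_CUBIC)[:560,:240]
cv2.imwrite("pics/c1.png",np.hstack([a,b]))
s=cv2.imread("pics/scene0.png")
cv2.imwrite("pics/c2.png",np.hstack([cv2.resize(s[205:305,295:375],None,fx=5,fy=5,interpolation=cv2.INTER_CUBIC),cv2.resize(s[180:280,150:230],None,fx=5,fy=5,interpolation=cv2.INTER_CUBIC)]))
E
```

```text
(no output)
```

View pics/c1.png

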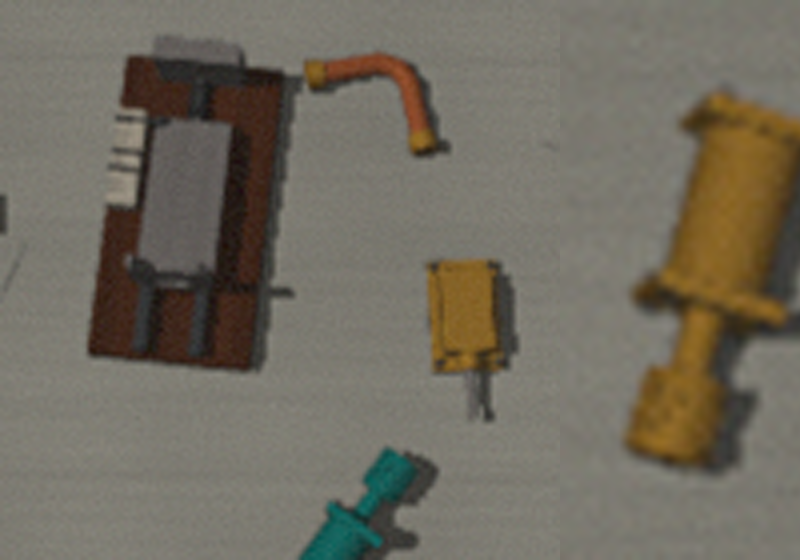

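View pics/c2.png

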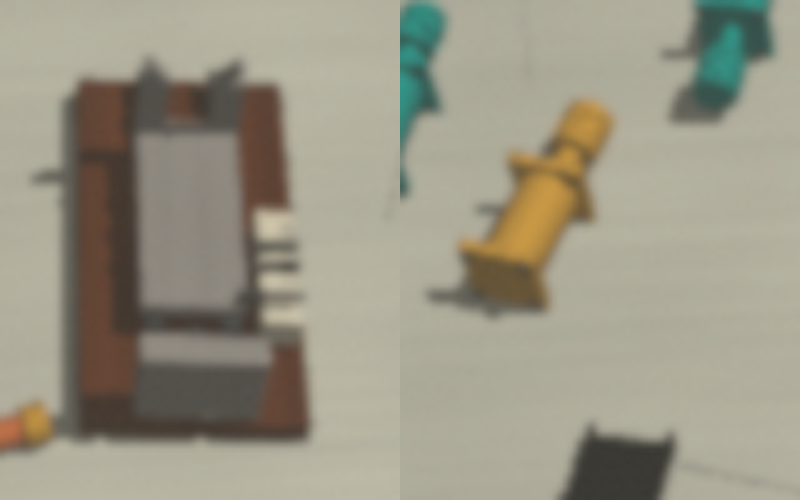

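```bash
cat > h.py <<'E'
import numpy as np,cv2
from cell import sensors,vision
def ray(px,K,P):
    d=P[:3,:3]@np.linalg.solve(K,[px[0],px[1],1.0]); return P[:3,3],d
def onz(px,z,c):
    o,d=ray(px,c["K"],c["pose"]); return o+d*(z-o[2])/d[2]
def proj(p,c):
    q=c["K"]@(c["pose"][:3,:3].T@(np.array(p)-c["pose"][:3,3])); return q[:2]/q[2]
def totool(dxyz):
    o=sensors.get_obs(); y=np.radians(o["tool_rot"][2])
    tx=np.array([np.cos(y),np.sin(y)]); ty=np.array([np.sin(y),-np.cos(y)])
    d=np.array(dxyz[:2]); return d@tx,d@ty
def brass(im):
    h=cv2.cvtColor(im,cv2.COLOR_BGR2HSV); return cv2.inRange(h,(14,140,60),(28,255,255))
E
python3 - <<'E'
from h import *
c=vision.get_calibration("top"); im=cv2.imread("pics/top0.png")
m=brass(im); n,l,s,ce=cv2.connectedComponentsWithStats(m)
for i in range(1,n):
    if s[i,4]>100:
        ys,xs=np.where(l==i); p=np.array([onz((x,y),.03,c)[:2] for x,y in zip(xs,ys)])
        mu=p.mean(0); w,v=np.linalg.eigh(np.cov((p-mu).T)); a=v[:,1]; a=a*np.sign(a[0])
        t=(p-mu)@a
        print(s[i],ce[i],mu,np.degrees(np.arctan2(a[1],a[0])),t.min(),t.max())
P=lambda u,v:(190+u/4,130+v/4)
for n,u,v in [("TL",130,57),("BL",90,352),("BR",250,370),("TR",288,75)]:
    print(n,onz(P(u,v),.018,c))
E
```

```text
[   0   54  198  160 5786] [ 59.38109229 114.00069132] [0.82929204 0.73254112] -41.68424726426798 -0.326891422164923 0.43116485929946435
[192  56  58  30 644] [220.89596273  70.66614907] [0.98758765 0.2111101 ] 77.9658588617079 -0.10263943857862012 0.10091273744917503
[ 243   57  191   31 2173] [337.07409112  71.10216291] [ 0.99131368 -0.18008831] 89.7799715112804 -0.32275286703654277 0.31735795092139435
[422  59  65  29 644] [452.49534161  71.93478261] [ 0.99356504 -0.56969461] -89.4085475749828 -0.10159823623216949 0.11411364649854525
[473  60  87  43 949] [513.64805058  75.2170706 ] [ 0.98435715 -0.77561845] -77.28536565858475 -0.1388602540160418 0.1681428190057132
[297 195  18  28 424] [305.53301887 208.41273585] [ 0.51921581 -0.07214332] 2.200287075626448 -0.043836091952098075 0.04299769267943059
[374 207  25  46 488] [384.5        227.71106557] [ 0.46099855 -0.3180909 ] -18.20394184220306 -0.07939187847920628 0.06457002566557382
[ 16 311  33   6 113] [ 31.90265487 313.57522124] [0.19130571 0.74342445] -84.23882210841552 -0.04692722675829531 0.04739329551933611
[   0  331   47   83 1096] [ 13.91970803 372.08576642] [0.02759903 0.77445242] 10.210990892720343 -0.10775642312042265 0.11645609505007086
[536 400  24  20 182] [547.36263736 411.50549451] [-0.06539618 -0.76350119] 70.45594917589327 -0.035761966537243714 0.03642693358343986
TL [0.73181167 0.19779522 0.018     ]
BL [0.48731166 0.22034971 0.018     ]
BR [0.47439409 0.09403433 0.018     ]
TR [0.71798557 0.06843385 0.018     ]
```

Candidates in the top view are the brass lubricator (386,229), the slide valve (306,208, a block with a rod), and turquoise look-alikes at (277,264), (349,280) and (423,262). The close crop shows that (386,229) is brass with flanges, a neck and a knurled knob pointing to −x, so I choose that one. The tester is at (238,180), with its fork toward the robot.

```bash
python3 -m inch '{"dp":[[-0.026,-0.045,0],[-0.026,-0.045,0],[-0.026,-0.045,0],[-0.026,-0.045,0],[-0.026,-0.045,0],[-0.026,-0.045,0]],"turn":[0,0,0,0,0,0]}' -1 && python3 -m inch '{"dp":[[0,0,0],[0,0,0],[0,0,0],[0,0,0],[0,0,0]],"turn":[10.5,10.5,10.5,10.5,0]}'; python3 - <<'E'
from h import *
print(sensors.get_obs()["tool_pos"],sensors.get_obs()["tool_rot"],sensors.get_obs()["qpos"])
cv2.imwrite("pics/w1.png",vision.read_camera("wrist"))
E
```

```text
time_s: 0.9
tool_pos: [0.464, -0.3181, 0.1871]
tool_rot: [180.0, -0.0, -63.3]
force: [1.1, -0.1, 0.2]
grip_width: 0.0869
time_s: 1.52
tool_pos: [0.4632, -0.3195, 0.187]
tool_rot: [180.0, 0.0, -105.1]
force: [0.3, 0.2, 0.0]
grip_width: 0.0871
[ 0.46321575 -0.31951881  0.18696887] [ 1.79967643e+02  2.58607651e-03 -1.05135417e+02] [ 43.04603334   8.35568029 -12.33004843  95.48661791   1.83613553
  76.38640415 -74.72579751]
```

View pics/w1.png

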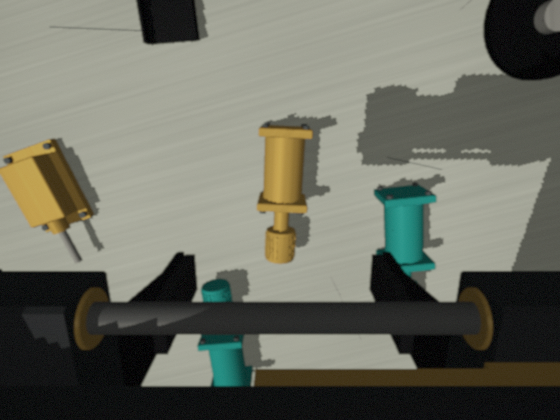

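```bash
python3 - <<'E'
from h import *
c=vision.get_calibration("wrist"); im=cv2.imread("pics/w1.png")
m=brass(im); n,l,s,ce=cv2.connectedComponentsWithStats(m)
i=l[165,284]; print(s[i])
rows=[]
for r in range(s[i,1],s[i,1]+s[i,3]):
    x=np.where(l[r]==i)[0]; rows.append((r,x.min(),x.max(),x.max()-x.min()+1))
print([q for q in rows if q[0]%3==0])
def mid(r0,r1):
    return np.array([onz(((a+b)/2,r),.025,c) for r,a,b,w in rows if r0<=r<=r1])
p=np.vstack([mid(142,190),mid(235,255)]); 
d=p[-1]-p[0]
v=cv2.fitLine(p[:,:2].astype(np.float32),cv2.DIST_L2,0,.01,.01).ravel(); print(v,np.degrees(np.arctan2(v[1],v[0])))
v2=cv2.fitLine(mid(142,190)[:,:2].astype(np.float32),cv2.DIST_L2,0,.01,.01).ravel();print(np.degrees(np.arctan2(v2[1],v2[0])))
# key rows -> world
for r in (124,137,194,201,210,228,262):
    print(r,onz(((rows[r-s[i,1]][1]+rows[r-s[i,1]][2])/2,r),.025,c))
print(proj(sensors.get_obs()["tool_pos"],c))
E
python3 - <<'E'
import cv2
im=cv2.imread("pics/w1.png"); cv2.imwrite("pics/w1c.png",cv2.resize(im[110:275,220:350],None,fx=3.6,fy=3.6,interpolation=cv2.INTER_CUBIC))
E
```

```text
[ 258  126   54  136 4478]
[(126, np.int64(269), np.int64(272), np.int64(4)), (129, np.int64(260), np.int64(303), np.int64(44)), (132, np.int64(260), np.int64(311), np.int64(52)), (135, np.int64(264), np.int64(311), np.int64(48)), (138, np.int64(266), np.int64(304), np.int64(39)), (141, np.int64(266), np.int64(303), np.int64(38)), (144, np.int64(266), np.int64(303), np.int64(38)), (147, np.int64(266), np.int64(303), np.int64(38)), (150, np.int64(266), np.int64(302), np.int64(37)), (153, np.int64(266), np.int64(302), np.int64(37)), (156, np.int64(266), np.int64(302), np.int64(37)), (159, np.int64(266), np.int64(302), np.int64(37)), (162, np.int64(266), np.int64(302), np.int64(37)), (165, np.int64(266), np.int64(301), np.int64(36)), (168, np.int64(266), np.int64(301), np.int64(36)), (171, np.int64(265), np.int64(301), np.int64(37)), (174, np.int64(265), np.int64(301), np.int64(37)), (177, np.int64(265), np.int64(301), np.int64(37)), (180, np.int64(265), np.int64(300), np.int64(36)), (183, np.int64(265), np.int64(300), np.int64(36)), (186, np.int64(265), np.int64(300), np.int64(36)), (1
[... 1005 characters left out ...]
.int64(28)), (249, np.int64(266), np.int64(293), np.int64(28)), (252, np.int64(266), np.int64(292), np.int64(27)), (255, np.int64(266), np.int64(292), np.int64(27)), (258, np.int64(268), np.int64(291), np.int64(24)), (261, np.int64(273), np.int64(286), np.int64(14))]
[ 0.95294005 -0.30315882  0.45752984 -0.31647196] -17.647427
-17.718964
124 [ 0.52320366 -0.3318168   0.025     ]
137 [ 0.5089427  -0.33667302  0.025     ]
194 [ 0.45460681 -0.3148511   0.025     ]
201 [ 0.44733742 -0.3128919   0.025     ]
210 [ 0.43745377 -0.31186265  0.025     ]
228 [ 0.41874334 -0.30407861  0.025     ]Traceback (most recent call last):
  File "<stdin>", line 17, in <module>
IndexError: list index out of range
```

View pics/w1c.png

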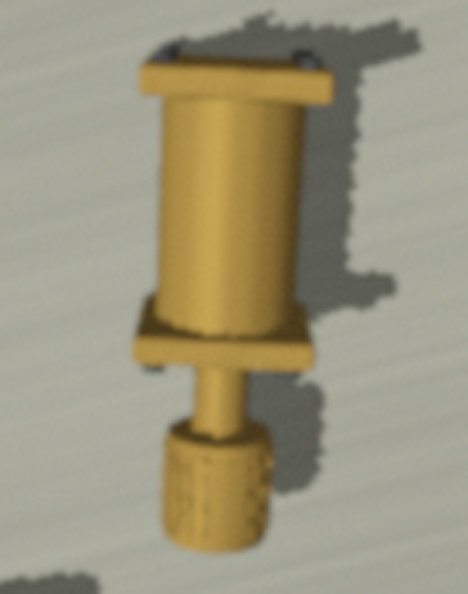

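```bash
python3 - <<'E'
from h import *
c=vision.get_calibration("wrist")
a=np.array([.9529,-.3032])
for r,x in((128,285.5),(137.5,285.5),(206,282),(212.3,282)):
    p=onz((x,r),.05,c); print(r,p[:2],p[:2]@a)
p=onz((284,180),.025,c)[:2]; print(p, p@np.array([.3032,.9529]))
for r in(228,262): print(r,onz((280,r),.041 if r<230 else .025,c)[:2]@a)
E
```

```text
128 [ 0.51978597 -0.33631054] 0.5972734038252814
137.5 [ 0.51153027 -0.33411464] 0.5887407544763109
206 [ 0.44891195 -0.31392492] 0.5229502343370777
212.3 [ 0.44270029 -0.31225353] 0.5165243730490816
[ 0.46822564 -0.32117733] -0.16408386095473745
228 0.4969008768251177
262 0.45151255634087595
```

```bash
python3 -m inch '{"dp":[[-0.001,-0.004,0],[0,0,0.045],[0,0,0.045],[0,0,0.045],[0,0,0.03],[0,0,0.015],[0,0,0]],"turn":[2.5,0,0,0,0,0,0]}' -1 30;  python3 -m inch '{"dp":[[0,0,0],[0,0,0],[0,0,0],[0,0,0]],"turn":[0,0,0,0]}' 1 35; python3 - <<'E'
from h import *
cv2.imwrite("pics/w2.png",vision.read_camera("wrist"))
E
```

```text
time_s: 2.45
tool_pos: [0.4671, -0.3195, 0.0067]
tool_rot: [179.9, 0.0, -107.7]
force: [-0.5, -0.5, -0.6]
grip_width: 0.0872
time_s: 2.95
tool_pos: [0.4677, -0.3199, 0.0077]
tool_rot: [-180.0, -0.0, -107.8]
force: [0.5, 1.3, 0.3]
grip_width: 0.0545
```

View pics/w2.png

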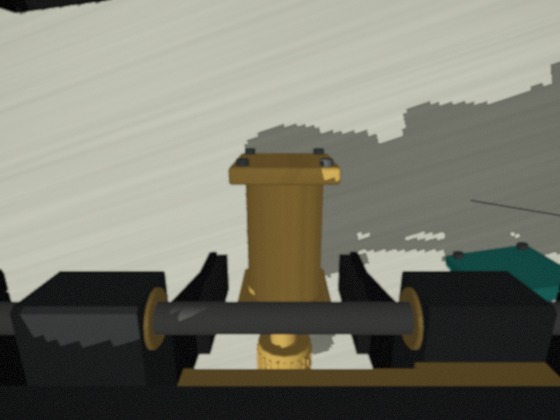

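The wrist view shows the barrel between the fingers, centred at about (285,230). The jaws are still closing, at 54 mm.

```bash
python3 -m inch '{"dp":[[0,0,0],[0,0,0],[0,0,0],[0,0,0]],"turn":[0,0,0,0]}'; python3 -m inch '{"dp":[[0,0,-0.02],[0,0,-0.04],[0,0,-0.045],[0,0,-0.045],[0,0,-0.03],[0,0,0]],"turn":[0,0,0,0,0,0]}'
```

```text
time_s: 3.5
tool_pos: [0.4681, -0.3205, 0.0088]
tool_rot: [-179.9, -0.0, -107.8]
force: [-2.8, 0.9, 14.3]
grip_width: 0.0113
time_s: 4.25
tool_pos: [0.4692, -0.3207, 0.1902]
tool_rot: [-179.7, -0.1, -107.8]
force: [-0.2, 1.3, -0.1]
grip_width: 0.0002
```

```bash
python3 - <<'E'
from h import *
cv2.imwrite("pics/w3.png",vision.read_camera("wrist"))
cv2.imwrite("pics/s3.png",vision.read_camera("scene"))
E
```

```text
(no output)
```

View pics/w3.png

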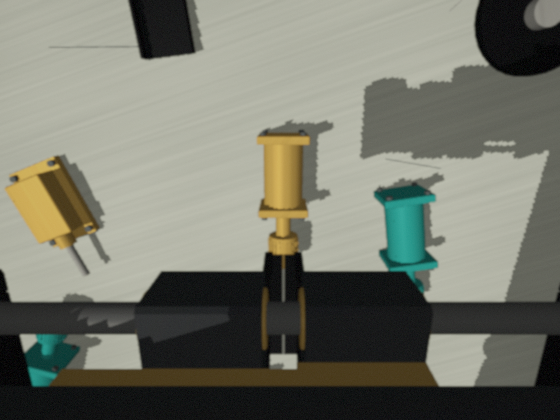

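View pics/s3.png

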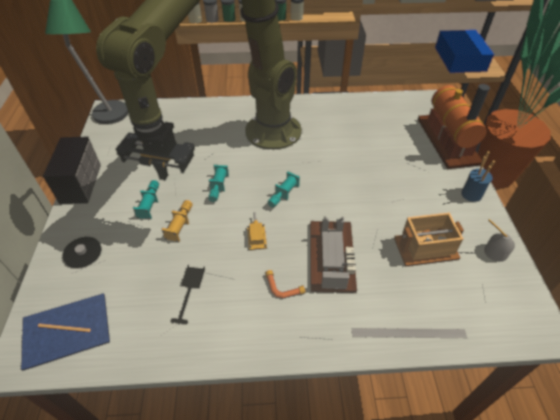

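```bash
python3 - <<'E'
from h import *
o=sensors.get_obs();p=o["tool_pos"];print(p,o["tool_rot"])
for n in("wrist","scene","top"):
    c=vision.get_calibration(n); print(n,proj(p,c),proj([.48,-.324,.025],c), c["pose"][:3,3])
print(vision.get_calibration("wrist")["pose"])
E
python3 - <<'E'
import cv2
im=cv2.imread("pics/s3.png"); cv2.imwrite("pics/s3c.png",cv2.resize(im[100:260,100:260],None,fx=3.7,fy=3.7,interpolation=cv2.INTER_CUBIC))
E
```

```text
[ 0.46727857 -0.31952941  0.18665033] [ 1.79966973e+02  3.78509794e-03 -1.07747169e+02]
wrist [284.18466333 244.93858582] [284.07074792 172.02121552] [ 0.5451558  -0.34365749  0.38502174]
scene [166.26961837 186.11240203] [175.18552969 225.40542282] [ 1.3230662  -0.03760248  1.04761053]
top [399.77453456 217.33099655] [385.73825894 221.86907583] [0.27560131 0.02202602 1.30723435]
[[-3.04302914e-01 -9.10366834e-01 -2.80413915e-01  5.45155797e-01]
 [-9.52575318e-01  2.90817064e-01  8.95862642e-02 -3.43657486e-01]
 [-7.21245825e-06  2.94376735e-01 -9.55689457e-01  3.85021740e-01]
 [ 0.00000000e+00  0.00000000e+00  0.00000000e+00  1.00000000e+00]]
```

View pics/s3c.png

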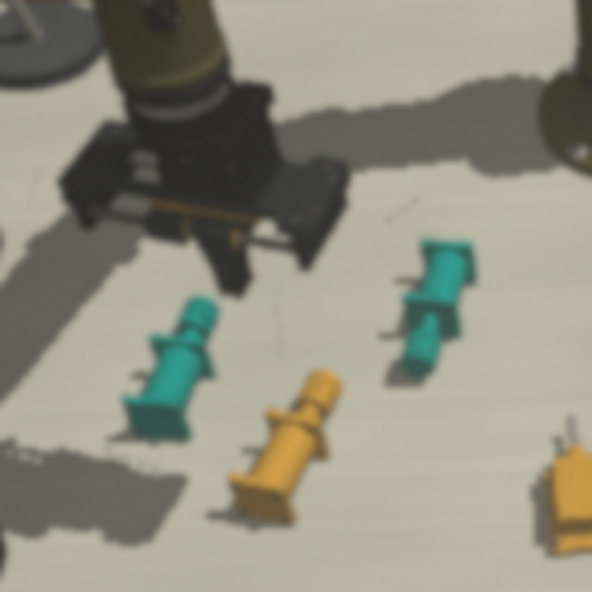

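```bash
python3 - <<'E'
from h import *
p=sensors.get_obs()["tool_pos"]
for dz in (0,.01,.02,.03,.04):
    print(dz,*[proj(p+[0,0,dz],vision.get_calibration(n)).round(1) for n in("wrist","scene","top")])
im=cv2.imread("pics/w3.png"); cv2.imwrite("pics/w3c.png",cv2.resize(im[225:365,200:370],None,fx=4,fy=4,interpolation=cv2.INTER_CUBIC))
im=cv2.imread("pics/s3.png"); cv2.imwrite("pics/s3d.png",cv2.resize(im[150:200,130:200],None,fx=9,fy=9,interpolation=cv2.INTER_CUBIC))
E
```

```text
0 [284.2 244.9] [166.3 186.1] [399.8 217.3]
0.01 [284.2 251.6] [165.5 183.6] [400.9 216.7]
0.02 [284.3 259. ] [164.8 181.1] [402.  216.1]
0.03 [284.4 267.1] [164.  178.6] [403.1 215.5]
0.04 [284.4 276.1] [163.2 176. ] [404.2 214.8]
```

View pics/w3c.png

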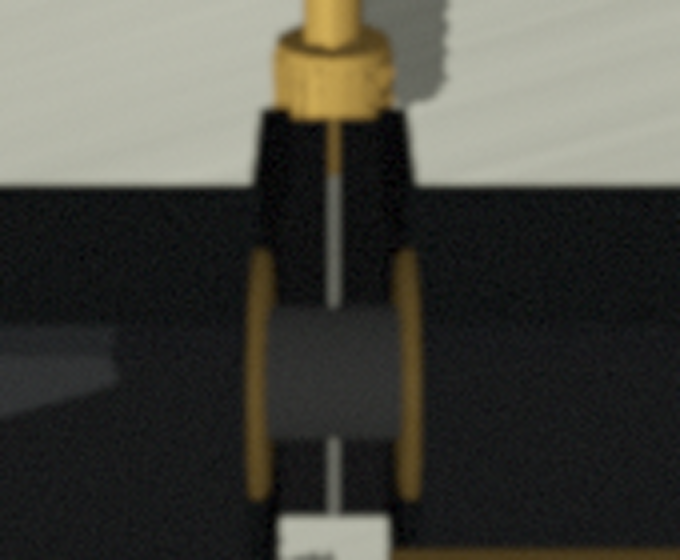

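View pics/s3d.png

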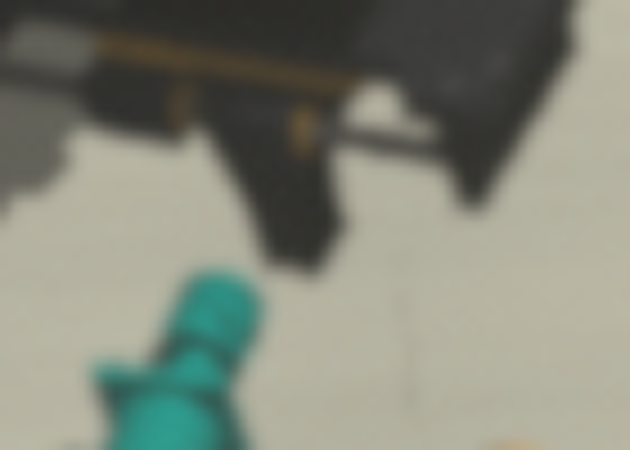

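```bash
python3 - <<'E'
from h import *
p=sensors.get_obs()["tool_pos"]
for off in (0.006,.0095):
  for dz in (.0,.01,.02,.025,.03,.035,.04):
    q=p+[off*.953,-off*.303,dz]
    print(off,dz,*[proj(q,vision.get_calibration(n)).round(1) for n in("wrist","scene")])
E
```

```text
0.006 0.0 [284.2 235.5] [165.4 187.6]
0.006 0.01 [284.2 241.8] [164.6 185.1]
0.006 0.02 [284.3 248.8] [163.9 182.6]
0.006 0.025 [284.3 252.5] [163.5 181.3]
0.006 0.03 [284.4 256.4] [163.1 180.1]
0.006 0.035 [284.4 260.6] [162.7 178.8]
0.006 0.04 [284.4 264.9] [162.3 177.5]
0.0095 0.0 [284.2 230. ] [164.8 188.5]
0.0095 0.01 [284.2 236. ] [164.1 186. ]
0.0095 0.02 [284.3 242.7] [163.3 183.5]
0.0095 0.025 [284.3 246.3] [162.9 182.2]
0.0095 0.03 [284.4 250.1] [162.6 180.9]
0.0095 0.035 [284.4 254.1] [162.2 179.7]
0.0095 0.04 [284.4 258.3] [161.8 178.4]
```

The grasp closed on air: the lubricator has not moved and the jaws shut to 0. In both the wrist view (tip edge at (284,253)) and the scene view (163,180), the fingertips sit about 33 mm higher than the reported TCP. So I will open, go about 30 mm lower than reported while watching the force, and retry.

```bash
python3 -m inch '{"dp":[[0,0,0],[0,0,0],[0,0,0],[0,0,0],[0,0,0],[0,0,0],[0,0,0],[0,0,0]],"turn":[0,0,0,0,0,0,0,0]}' -1 35;python3 -m inch '{"dp":[[0,0,0.03],[0,0,0.045],[0,0,0.045],[0,0,0.045],[0,0,0.022],[0,0,0]],"turn":[0,0,0,0,0,0]}' ; python3 -m inch '{"dp":[[0,0,0.008],[0,0,0.008],[0,0,0]],"turn":[0,0,0]}'; python3 - <<'E'
from h import *
cv2.imwrite("pics/w4.png",vision.read_camera("wrist"))
cv2.imwrite("pics/s4.png",cv2.resize(vision.read_camera("scene")[120:260,100:270],None,fx=4,fy=4,interpolation=cv2.INTER_CUBIC))
E
```

```text
time_s: 5.35
tool_pos: [0.4676, -0.3198, 0.1873]
tool_rot: [-180.0, -0.0, -107.8]
force: [-0.3, -0.2, -0.2]
grip_width: 0.0725
time_s: 6.1
tool_pos: [0.466, -0.3187, -0.0016]
tool_rot: [179.8, 0.1, -107.7]
force: [-0.6, 0.7, 0.1]
grip_width: 0.087
time_s: 6.48
tool_pos: [0.4674, -0.3197, -0.0158]
tool_rot: [180.0, -0.0, -107.8]
force: [0.4, 0.2, 0.1]
grip_width: 0.0865
```

View pics/s4.png

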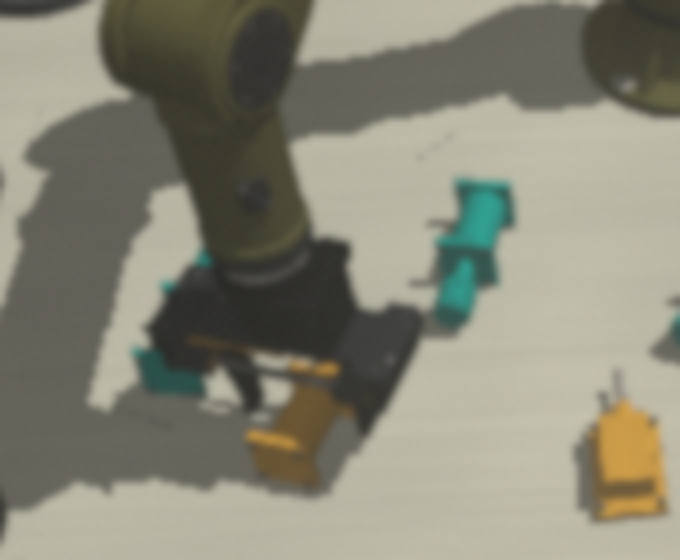

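View pics/w4.png

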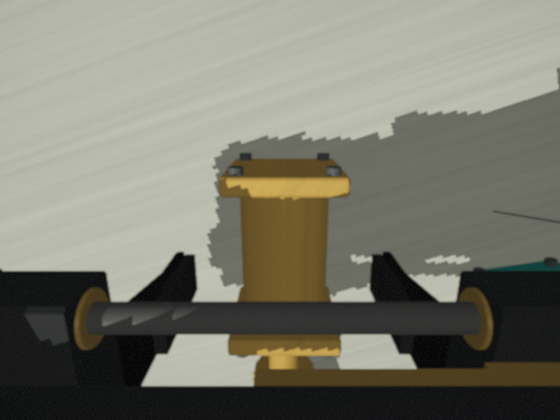

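No contact and no force at reported −0.016. The barrel is centred between the jaws (241–328 px against fingers at 190/375). I'll go slightly lower and close.

```bash
python3 -m inch '{"dp":[[0,0,0.004],[0,0,0.003],[0,0,0]],"turn":[0,0,0]}'; python3 -m inch '{"dp":[[0,0,0],[0,0,0],[0,0,0],[0,0,0],[0,0,0],[0,0,0],[0,0,0]],"turn":[0,0,0,0,0,0,0]}' 1 35
```

```text
time_s: 6.95
tool_pos: [0.4672, -0.3196, -0.0231]
tool_rot: [180.0, 0.0, -107.8]
force: [-0.2, 0.9, 0.5]
grip_width: 0.0873
time_s: 7.82
tool_pos: [0.4675, -0.3199, -0.0227]
tool_rot: [-180.0, -0.0, -107.8]
force: [-0.5, 0.0, 0.0]
grip_width: 0.0388
```

```bash
python3 -m inch '{"dp":[[0,0,0],[0,0,-0.02],[0,0,-0.04],[0,0,-0.05],[0,0,-0.05],[0,0,-0.03],[0,0,0]],"turn":[0,0,0,0,0,0,0]}'; python3 - <<'E'
from h import *
print(sensors.get_obs()["grip_width"])
cv2.imwrite("pics/w5.png",vision.read_camera("wrist"))
E
```

```text
time_s: 8.7
tool_pos: [0.4688, -0.3204, 0.1692]
tool_rot: [-179.8, -0.1, -107.8]
force: [0.4, 0.4, -3.1]
grip_width: 0.0389
0.038912548718354305
```

View pics/w5.png

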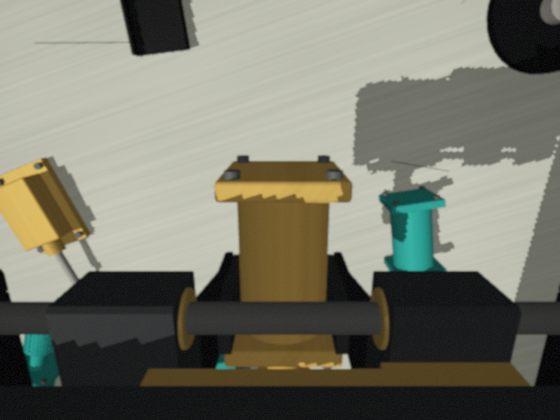

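```bash
python3 -m inch '{"dp":[[-0.020,0.007,-0.01],[-0.04,0.015,-0.01],[-0.04,0.015,-0.01],[-0.04,0.015,-0.01],[-0.04,0.015,-0.01],[-0.04,0.015,-0.01],[-0.04,0.015,-0.01]],"turn":[0,0,0,0,0,0,0]}'; python3 -m inch '{"dp":[[-0.04,0.015,0],[-0.04,0.015,0],[-0.04,0.015,0],[-0.04,0.014,0],[-0.03,0.009,0],[0,0,0],[0,0,0],[0,0,0]],"turn":[0,0,0,0,0,-6,-6,0]}'; python3 - <<'E'
from h import *
c=vision.get_calibration("wrist");np.save("c6.npy",c,allow_pickle=True)
cv2.imwrite("pics/w6.png",vision.read_camera("wrist"))
o=sensors.get_obs();print(o["grip_width"],o["qpos"])
E
```

```text
time_s: 9.62
tool_pos: [0.4528, -0.0396, 0.2359]
tool_rot: [179.8, -0.0, -107.7]
force: [0.1, 0.3, -3.2]
grip_width: 0.0395
time_s: 10.62
tool_pos: [0.4459, 0.1599, 0.2358]
tool_rot: [179.8, -0.1, -95.7]
force: [-0.1, 0.5, -3.6]
grip_width: 0.0396
0.03905241885029973 [  19.37544208   -3.59195783  -39.97615006  101.36365364   -2.34987488
   81.53256269 -115.9932332 ]
```

View pics/w6.png

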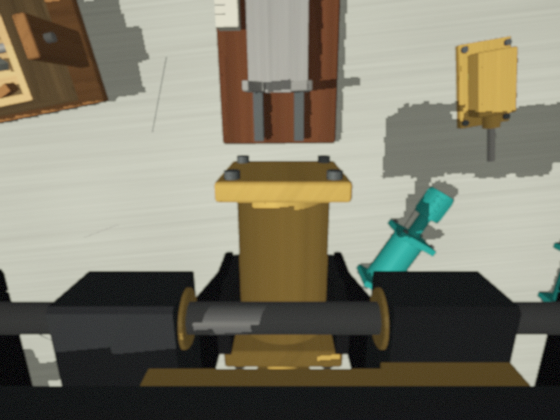

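```bash
python3 - <<'E'
import cv2
im=cv2.imread("pics/w6.png"); cv2.imwrite("pics/w6c.png",cv2.resize(im[0:150,205:350],None,fx=4,fy=4,interpolation=cv2.INTER_CUBIC))
im=cv2.imread("pics/s3.png"); cv2.imwrite("pics/s6c.png",cv2.resize(im[210:300,300:365],None,fx=8,fy=8,interpolation=cv2.INTER_CUBIC)[:600])
E
```

```text
(no output)
```

View pics/w6c.png

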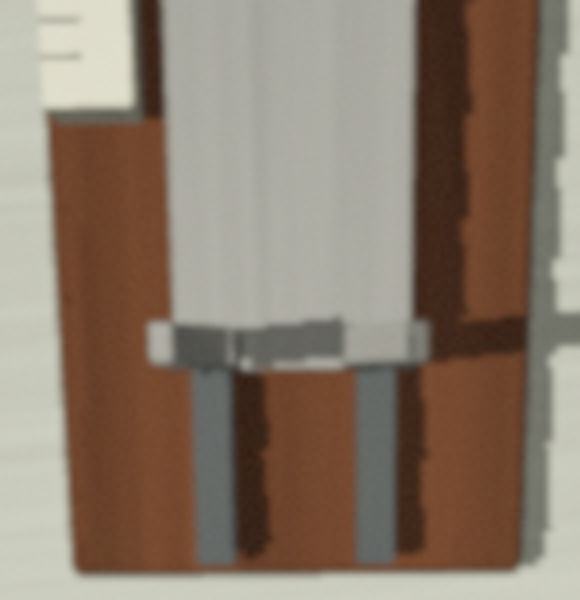

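View pics/s6c.png

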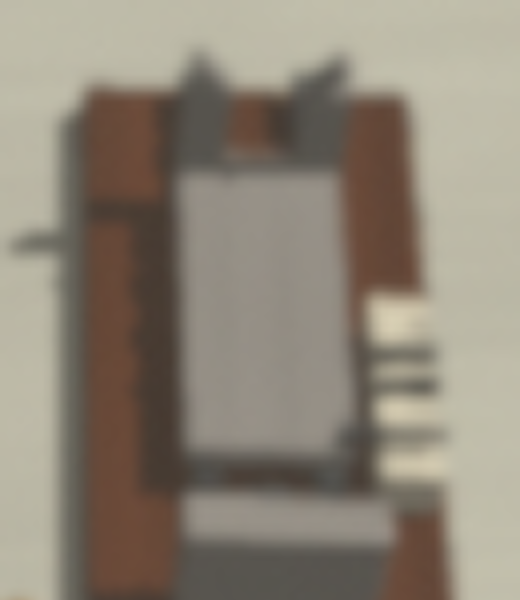

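```bash
python3 - <<'E'
from h import *
c=np.load("c6.npy",allow_pickle=True).item()
d=lambda a,b:np.linalg.norm(a-b)
L,R=(224.25,142),(334.5,142)
for z in(.0,.018,.03): print("basew",z,d(onz(L,z,c),onz(R,z,c)))
for z in(.03,.04,.05,.06,.07): print("floorw",z,d(onz((248.25,80),z,c),onz((308.25,80),z,c)),d(onz((245,0),z,c),onz((309.25,0),z,c)))
l,r,l2,r2=[onz(p,.018,c)[:2] for p in(L,R,(217.5,28.75),(339.25,0))]
mid=(l+r)/2; print(l,r,mid)
ang=lambda v:np.degrees(np.arctan2(v[1],v[0]))
print("yaw left,right,front",ang(l2-l),ang(r2-r),ang(l-r)-90)
for z in(.04,.05,.06):
    a,b,a2,b2=[onz(p,z,c)[:2] for p in((248.25,80),(308.25,80),(245,0),(309.25,0))]
    print("carriage",z,(a+b)/2,ang(a2-a),ang(b2-b),ang((a2+b2)-(a+b)))
E
```

```text
basew 0.0 0.13200926907106544
basew 0.018 0.1265340249283591
basew 0.03 0.12288386216655489
floorw 0.03 0.06364715189391562 0.06415909984468807
floorw 0.04 0.062071663870495196 0.06257093933175227
floorw 0.05 0.06049617584707474 0.060982778818816495
floorw 0.06 0.058920687823654304 0.05939461830588071
floorw 0.07 0.05734519980023383 0.05780645779294493
[0.48985972 0.22366183] [0.47729586 0.0977531 ] [0.48357779 0.16070747]
yaw left,right,front -5.022311274289684 -5.188369536748275 -5.698424120885818
carriage 0.04 [0.5489983  0.15497075] -4.864627842335628 -5.255577864152179 -5.060109297703988
carriage 0.05 [0.5484578  0.15490864] -4.8646278423356115 -5.255577864152172 -5.060109297703987
carriage 0.06 [0.54791731 0.15484653] -4.864627842335608 -5.255577864152166 -5.0601092977039785
```

```bash
cat > tri.py <<'E'
from h import *
def tri(obs):
    A=np.zeros((3,3));b=np.zeros(3)
    rs=[]
    for px,c in obs:
        o,d=ray(px,c["K"],c["pose"]); d=d/np.linalg.norm(d); M=np.eye(3)-np.outer(d,d); A+=M;b+=M@o; rs.append((o,M))
    p=np.linalg.solve(A,b); return p,[np.linalg.norm(M@(p-o)) for o,M in rs]
E
python3 - <<'E'
from tri import *
w=np.load("c6.npy",allow_pickle=True).item(); s=vision.get_calibration("scene")
W=lambda u,v:((u+.5)/4-.5+205,(v+.5)/4-.5); S=lambda u,v:((u+.5)/8-.5+300,(v+.5)/8-.5+210)
print("flare +y",tri([(W(150,343),w),(S(347,60),s)]))
print("floor front +y",tri([(W(173,320),w),(S(342,170),s)]))
print("floor front -y",tri([(W(413,320),w),(S(178,170),s)]))
print("base BL",tri([(W(77,568),w),(S(405,97),s)]))
print("base BR",tri([(W(518,568),w),(S(88,92),s)]))
E
```

```text
flare +y (array([0.5439854 , 0.18476384, 0.10583484]), [np.float64(0.0013597312548837863), np.float64(0.0013597312548837331)])
floor front +y (array([0.55186976, 0.18573634, 0.05093007]), [np.float64(0.000482214978727188), np.float64(0.00048221497872717923)])
floor front -y (array([0.54597109, 0.12510786, 0.04799309]), [np.float64(9.635459075602252e-05), np.float64(9.635459075603095e-05)])
base BL (array([0.49017726, 0.2243685 , 0.01632241]), [np.float64(5.2543151671879505e-05), np.float64(5.254315167186708e-05)])
base BR (array([0.47769387, 0.09870975, 0.01387756]), [np.float64(0.0011557595931434622), np.float64(0.0011557595931434024)])
```

```bash
python3 -m inch '{"dp":[[-0.001,-0.020,0],[-0.001,-0.04,0],[-0.002,-0.04,0],[-0.002,-0.036,0],[0,0,0.03],[0,0,0.04],[0,0,0.03],[0,0,0.02]],"turn":[-0.5,0,0,0,0,0,0,0]}'; python3 -m inch '{"dp":[[0,0,0.01],[0,0,0]],"turn":[0,0]}'; python3 - <<'E'
from h import *
o=sensors.get_obs();print(o["tool_pos"],o["tool_rot"],o["grip_width"])
cv2.imwrite("pics/w7.png",vision.read_camera("wrist"))
s=vision.read_camera("scene");t=vision.read_camera("top")
cv2.imwrite("pics/s7.png",s);cv2.imwrite("pics/t7.png",t)
cv2.imwrite("pics/st7.png",np.hstack([cv2.resize(s[180:310,285:385],None,fx=4,fy=4,interpolation=cv2.INTER_CUBIC),cv2.resize(t[130:260,190:290],None,fx=4,fy=4,interpolation=cv2.INTER_CUBIC)]))
E
```

```text
time_s: 11.68
tool_pos: [0.5823, 0.1522, 0.1149]
tool_rot: [179.8, -0.0, -95.3]
force: [-0.5, -0.4, -2.7]
grip_width: 0.0392
time_s: 11.92
tool_pos: [0.5835, 0.1525, 0.1071]
tool_rot: [180.0, -0.0, -95.3]
force: [0.3, 0.1, -3.9]
grip_width: 0.0395
[0.58347433 0.15249674 0.10711514] [ 1.79974687e+02 -6.65667166e-03 -9.52760499e+01] 0.03946228542363244
```

View pics/st7.png

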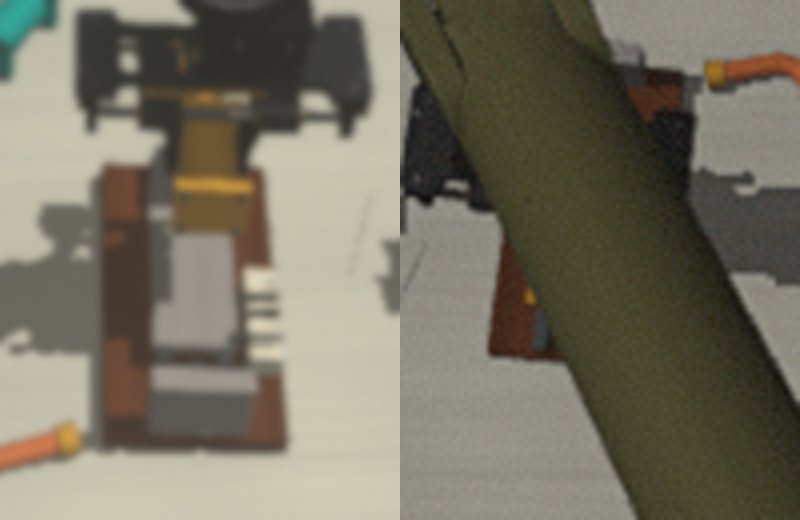

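View pics/w7.png

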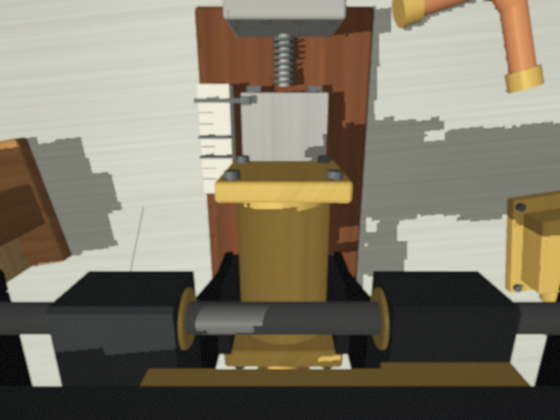

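```bash
python3 - <<'E'
from h import *
c=vision.get_calibration("wrist"); a=np.array([.9959,-.0906]);n=np.array([.0906,.9959])
tcp=sensors.get_obs()["tool_pos"][:2]
print("tcp along/perp",tcp@a,tcp@n)
for z in(.05,.06,.065):
    p=onz((222,100.5),z,c)[:2]; print("pointer",z,p, p@a, "seat along",p@a-.081)
for z in (.048,):
    for r,l,rr in((100,242.5,328),(150,242,328.5)):
        L,R=onz((l,r),z,c)[:2],onz((rr,r),z,c)[:2];print((L+R)/2@n,np.linalg.norm(L-R))
im=cv2.imread("pics/w7.png"); cv2.imwrite("pics/w7c.png",cv2.resize(im[0:200,180:380],None,fx=3,fy=3,interpolation=cv2.INTER_CUBIC))
E
```

```text
tcp along/perp 0.5682721191144219 0.2051871743613521
pointer 0.05 [0.67094756 0.18761823] 0.6511984595022405 seat along 0.5701984595022406
pointer 0.06 [0.67073092 0.18599732] 0.6511295691570285 seat along 0.5701295691570285
pointer 0.065 [0.67062261 0.18518687] 0.6510951239844225 seat along 0.5700951239844225
0.20421891985108642 0.059106548326414286
0.2041752704080411 0.0622185321021644
```

View pics/w7c.png

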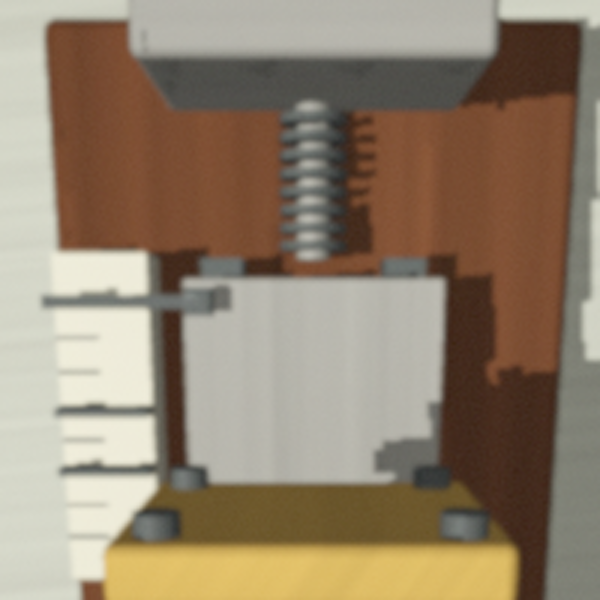

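```bash
python3 -m inch '{"dp":[[0.001,0.0035,0],[0,0,0.015],[0,0,0.015],[0,0,0.015],[0,0,0.012],[0,0,0]],"turn":[0,0,0,0,0,0]}'; python3 -m inch '{"dp":[[0,0,0.005],[0,0,0.005],[0,0,0]],"turn":[0,0,0]}'; python3 -m inch '{"dp":[[0,0,0.003],[0,0,0.002],[0,0,0]],"turn":[0,0,0]}'
```

```text
time_s: 12.82
tool_pos: [0.5789, 0.1515, 0.0486]
tool_rot: [179.8, -0.0, -95.2]
force: [0.6, -0.3, -2.9]
grip_width: 0.0395
time_s: 13.2
tool_pos: [0.5797, 0.1516, 0.0399]
tool_rot: [180.0, -0.0, -95.3]
force: [-0.3, -0.6, -3.3]
grip_width: 0.039
time_s: 13.58
tool_pos: [0.5798, 0.1517, 0.035]
tool_rot: [180.0, -0.0, -95.3]
force: [-0.2, -0.2, -4.3]
grip_width: 0.0393
```

```bash
python3 -m inch '{"dp":[[0,0,0.003],[0,0,0.002],[0,0,0]],"turn":[0,0,0]}'; python3 -m inch '{"dp":[[0,0,0.002],[0,0,0]],"turn":[0,0]}'; python3 - <<'E'
from h import *
s=vision.read_camera("scene")
cv2.imwrite("pics/s8.png",cv2.resize(s[190:290,285:385],None,fx=6,fy=6,interpolation=cv2.INTER_CUBIC))
E
```

```text
time_s: 13.95
tool_pos: [0.5798, 0.1517, 0.0299]
tool_rot: [180.0, -0.0, -95.3]
force: [-0.6, 0.0, -3.0]
grip_width: 0.0394
time_s: 14.2
tool_pos: [0.5798, 0.1517, 0.028]
tool_rot: [180.0, -0.0, -95.3]
force: [0.6, 0.0, -2.9]
grip_width: 0.0393
```

View pics/s8.png

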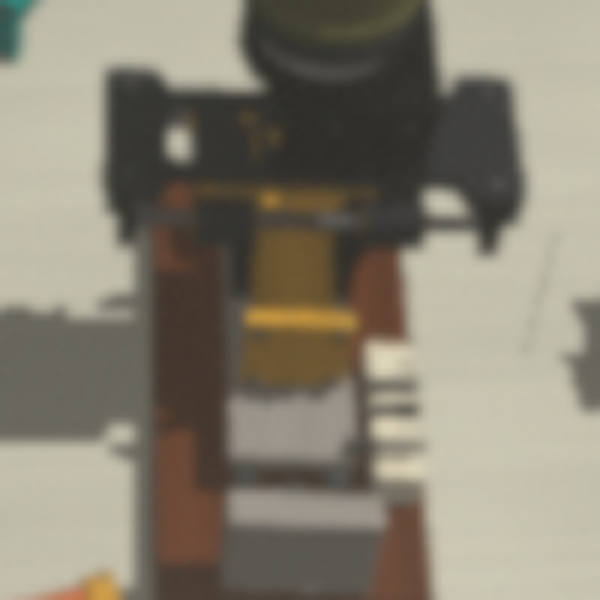

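Still no contact. The rear flange sits just above the carriage plate, at crop (300,385). I'll continue down in small steps.

```bash
python3 -m inch '{"dp":[[0,0,0.002],[0,0,0]],"turn":[0,0]}'; python3 -m inch '{"dp":[[0,0,0.002],[0,0,0]],"turn":[0,0]}';python3 -m inch '{"dp":[[0,0,0.002],[0,0,0]],"turn":[0,0]}'
```

```text
time_s: 14.5
tool_pos: [0.5798, 0.1517, 0.026]
tool_rot: [180.0, -0.0, -95.3]
force: [-0.4, 0.4, -3.4]
grip_width: 0.0392
time_s: 14.75
tool_pos: [0.5798, 0.1517, 0.024]
tool_rot: [180.0, -0.0, -95.3]
force: [0.5, 0.6, -3.5]
grip_width: 0.0392
time_s: 15.0
tool_pos: [0.5802, 0.1518, 0.0223]
tool_rot: [-180.0, 0.0, -95.3]
force: [1.4, -0.1, -2.9]
grip_width: 0.0396
```

```bash
python3 -m inch '{"dp":[[0,0,0.001],[0,0,0]],"turn":[0,0]}'; python3 -m inch '{"dp":[[0,0,0.001],[0,0,0]],"turn":[0,0]}'; python3 - <<'E'
from h import *
s=vision.read_camera("scene")
cv2.imwrite("pics/s9.png",cv2.resize(s[190:290,285:385],None,fx=6,fy=6,interpolation=cv2.INTER_CUBIC))
E
```

```text
time_s: 15.25
tool_pos: [0.5803, 0.1518, 0.0223]
tool_rot: [-180.0, -0.0, -95.3]
force: [-3.3, -1.8, 6.8]
grip_width: 0.0392
time_s: 15.5
tool_pos: [0.5803, 0.1518, 0.0222]
tool_rot: [-180.0, -0.0, -95.3]
force: [-4.5, -2.3, 10.7]
grip_width: 0.0394
```

View pics/s9.png

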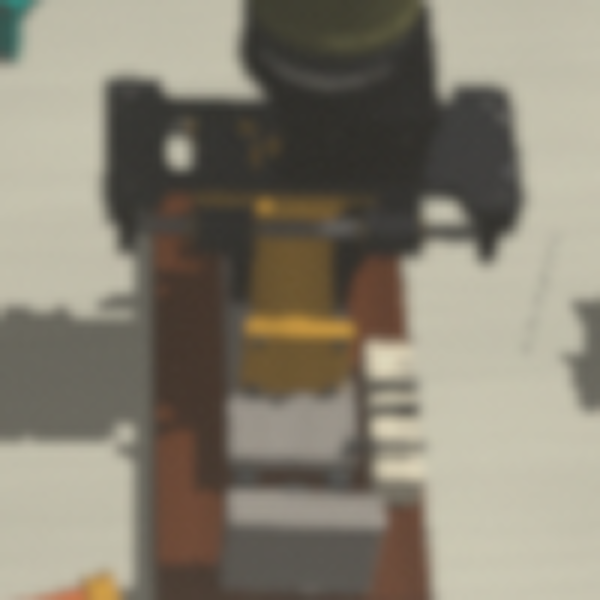

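```bash
python3 -m inch '{"dp":[[0,0,-0.001],[0,0,0],[0,0,0],[0,0,0],[0,0,0],[0,0,0],[0,0,0]],"turn":[0,0,0,0,0,0,0]}' -0.5;  python3 -m inch '{"dp":[[0,0,-0.01],[0,0,-0.03],[0,0,-0.04],[0,0,-0.04],[0,0,-0.04],[0,0,0]],"turn":[0,0,0,0,0,0]}'; python3 - <<'E'
from h import *
cv2.imwrite("pics/w10.png",vision.read_camera("wrist"))
s=vision.read_camera("scene")
cv2.imwrite("pics/s10.png",cv2.resize(s[190:290,285:385],None,fx=6,fy=6,interpolation=cv2.INTER_CUBIC))
E
```

```text
time_s: 16.42
tool_pos: [0.58, 0.1518, 0.0212]
tool_rot: [180.0, -0.0, -95.3]
force: [-0.4, 0.4, 0.1]
grip_width: 0.0653
time_s: 17.18
tool_pos: [0.5823, 0.153, 0.1859]
tool_rot: [-179.6, 0.1, -95.2]
force: [-0.6, -0.4, -0.6]
grip_width: 0.0655
```

View pics/w10.png

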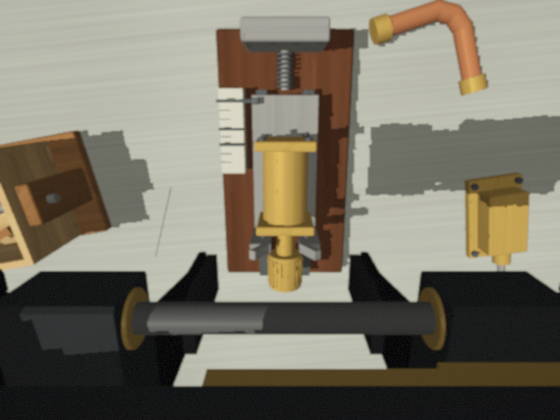

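View pics/s10.png

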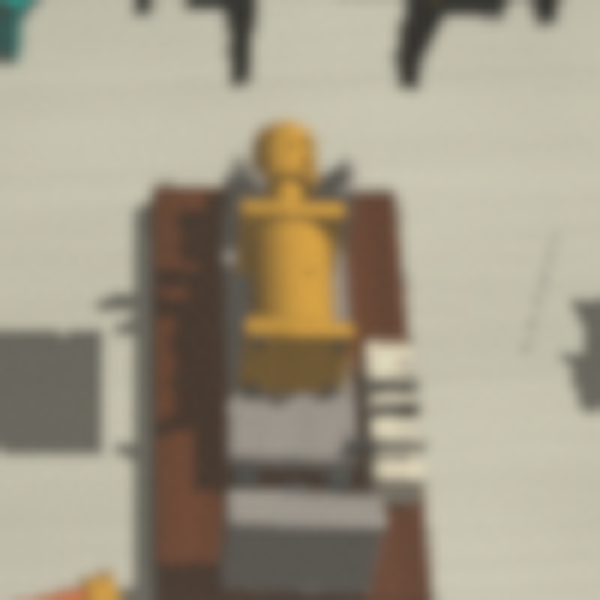

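```bash
python3 - <<'E'
from h import *
c=vision.get_calibration("wrist"); a=np.array([.9959,-.0906]);n=np.array([.0906,.9959])
im=cv2.imread("pics/w10.png"); m=brass(im); n_,l,s,ce=cv2.connectedComponentsWithStats(m); i=l[190,285]; print(s[i])
for r in list(range(136,158,2))+list(range(205,292,3)):
    x=np.where(l[r]==i)[0]
    if len(x): 
        p=onz(((x.min()+x.max())/2,r),.07,c)[:2]; q=onz(((x.min()+x.max())/2,r),.095,c)[:2]; print(r,x.min(),x.max(),(p@a).round(4),(p@n).round(4),"top",(q@a).round(4))
tcp=sensors.get_obs()["tool_pos"]; print(tcp,tcp[:2]@a,tcp[:2]@n)
p=onz((235,101),.06,c)[:2]; print("pointer",p@a)
E
```

```text
[ 256  138   62  153 5956]
138 267 303 0.6166 0.2027 top 0.6189
140 266 303 0.6149 0.2031 top 0.6173
142 257 314 0.6132 0.2022 top 0.6158
144 256 316 0.6115 0.2018 top 0.6142
146 256 316 0.6098 0.2018 top 0.6127
148 256 316 0.6081 0.2018 top 0.6111
150 263 315 0.6064 0.1992 top 0.6095
152 264 306 0.6047 0.2026 top 0.608
154 264 306 0.603 0.2026 top 0.6064
156 264 306 0.6012 0.2026 top 0.6048
205 265 305 0.5572 0.2026 top 0.5643
208 265 305 0.5543 0.2026 top 0.5617
211 265 305 0.5515 0.2026 top 0.5591
214 261 308 0.5487 0.203 top 0.5564
217 261 309 0.5458 0.2026 top 0.5538
220 260 309 0.5429 0.203 top 0.5512
223 259 310 0.54 0.203 top 0.5485
226 258 311 0.5371 0.203 top 0.5458
229 256 313 0.5342 0.203 top 0.5432
232 257 313 0.5313 0.2025 top 0.5405
235 258 312 0.5283 0.2025 top 0.5377
238 276 293 0.5253 0.203 top 0.535
241 276 293 0.5224 0.203 top 0.5323
244 275 293 0.5194 0.2035 top 0.5295
247 274 293 0.5163 0.2039 top 0.5267
250 273 297 0.5133 0.2025 top 0.5239
253 272 297 0.5103 0.203 top 0.5211
256 269 300 0.5072 0.203 top 0.5183
259 269 301 0.5041 0.2025 top 0.5155
262 269 301 0.501 0.2025 top 0.5126
265 269 301 0.4979 0.2025 top 0.5098
268 269 300 0.4948 0.203 top 0.5069
271 269 300 0.4916 0.203 top 0.504
274 269 300 0.4885 0.203 top 0.5011
277 270 299 0.4853 0.203 top 0.4982
280 270 299 0.4821 0.2029 top 0.4952
283 270 298 0.4789 0.2034 top 0.4923
286 272 297 0.4756 0.2029 top 0.4893
289 277 293 0.4724 0.2025 top 0.4863
[0.5800891  0.15184851 0.18180153] 0.5639532600548501 0.20378200626969242
pointer 0.6467567408534051
```

The lubricator lies in the carriage with its neck in the fork and the knob in front at wrist (285,270). The pointer is at rest at (235,101). Next I'll take the knob from above.

```bash
python3 -m inch '{"dp":[[0,0.03,0],[0,0.038,0],[0,0,0],[0,0,0.04],[0,0,0.04],[0,0,0.03],[0,0,0]],"turn":[0,0,0,0,0,0,0]}' -0.5 40;  python3 - <<'E'
from h import *
cv2.imwrite("pics/w11.png",vision.read_camera("wrist"))
o=sensors.get_obs();print(o["tool_pos"],o["tool_rot"])
s=vision.read_camera("scene")
cv2.imwrite("pics/s11.png",cv2.resize(s[190:290,285:385],None,fx=6,fy=6,interpolation=cv2.INTER_CUBIC))
E
```

```text
time_s: 18.15
tool_pos: [0.5101, 0.157, 0.0682]
tool_rot: [179.6, -0.1, -95.3]
force: [-0.2, -0.3, 1.0]
grip_width: 0.0655
[0.51170016 0.15768908 0.07016222] [ 1.79838441e+02 -1.45737471e-02 -9.52601943e+01]
```

View pics/w11.png

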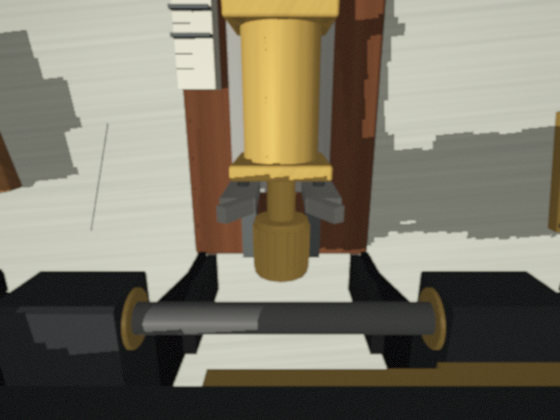

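View pics/s11.png

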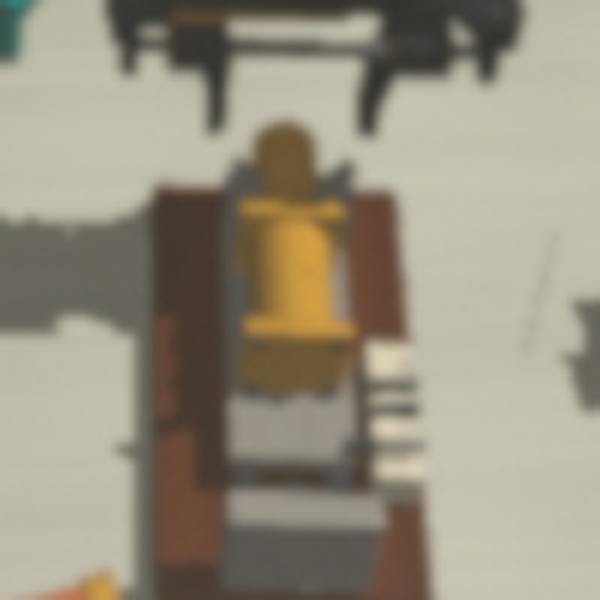

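```bash
python3 -m inch '{"dp":[[-0.0015,-0.003,0],[0,0,0.015],[0,0,0.015],[0,0,0.012],[0,0,0.007],[0,0,0]],"turn":[0,0,0,0,0,0]}';  python3 - <<'E'
from h import *
c=vision.get_calibration("wrist")
cv2.imwrite("pics/w12.png",vision.read_camera("wrist"))
o=sensors.get_obs();print(o["tool_pos"],o["tool_rot"]); 
s=vision.read_camera("scene")
cv2.imwrite("pics/s12.png",cv2.resize(s[190:290,285:385],None,fx=6,fy=6,interpolation=cv2.INTER_CUBIC))
E
```

```text
time_s: 19.0
tool_pos: [0.5149, 0.1592, 0.0215]
tool_rot: [179.9, -0.0, -95.2]
force: [-0.1, -0.1, 0.1]
grip_width: 0.0655
[0.51530229 0.15931165 0.0220464 ] [ 1.79978399e+02 -2.67127074e-03 -9.52447015e+01]
```

View pics/w12.png

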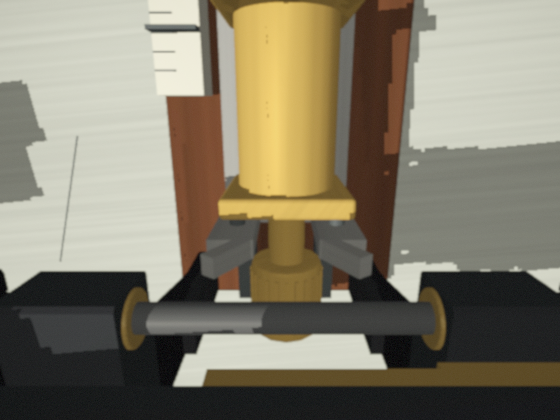

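View pics/s12.png

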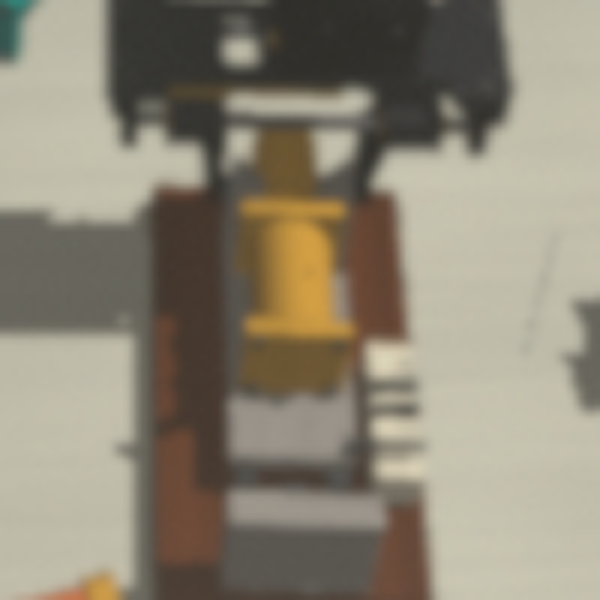

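```bash
python3 -m inch '{"dp":[[0.001,0,0],[0,0,0],[0,0,0],[0,0,0],[0,0,0],[0,0,0],[0,0,0]],"turn":[0,0,0,0,0,0,0]}' 1 40;  python3 - <<'E'
from h import *
o=sensors.get_obs();print(o["tool_pos"],o["tool_rot"],o["force"],o["grip_width"])
s=vision.read_camera("scene")
cv2.imwrite("pics/s13r.png",s)
cv2.imwrite("pics/s13.png",cv2.resize(s[190:290,285:385],None,fx=6,fy=6,interpolation=cv2.INTER_CUBIC))
E
```

```text
time_s: 19.98
tool_pos: [0.5153, 0.1582, 0.0223]
tool_rot: [-180.0, -0.0, -95.3]
force: [-0.6, -0.4, 1.0]
grip_width: 0.031
[0.51532701 0.15818635 0.02230542] [-1.79996415e+02 -1.11396899e-02 -9.52584313e+01] [-0.60446057 -0.43157806  0.99390867] 0.03100332111076568
```

View pics/s13.png

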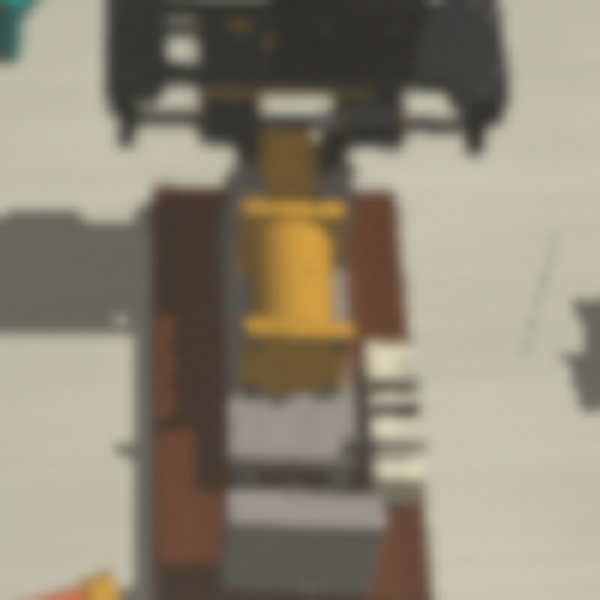

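```bash
python3 -m inch '{"dp":[[0,0.003,0],[0,0.004,0],[0,0.003,0],[0,0,0]],"turn":[0,0,0,0]}'; python3 -m inch '{"dp":[[0,0.004,0],[0,0.004,0],[0,0.002,0],[0,0,0]],"turn":[0,0,0,0]}';  python3 - <<'E'
from h import *
s=vision.read_camera("scene")
cv2.imwrite("pics/s14.png",cv2.resize(s[190:290,285:385],None,fx=6,fy=6,interpolation=cv2.INTER_CUBIC))
cv2.imwrite("pics/w14.png",vision.read_camera("wrist"))
E
```

```text
time_s: 20.52
tool_pos: [0.5057, 0.1592, 0.0223]
tool_rot: [-179.9, 0.0, -95.2]
force: [2.9, 0.2, -2.1]
grip_width: 0.0306
time_s: 21.02
tool_pos: [0.4961, 0.16, 0.0224]
tool_rot: [-179.9, 0.0, -95.2]
force: [4.9, -0.5, -3.2]
grip_width: 0.0312
```

View pics/s14.png

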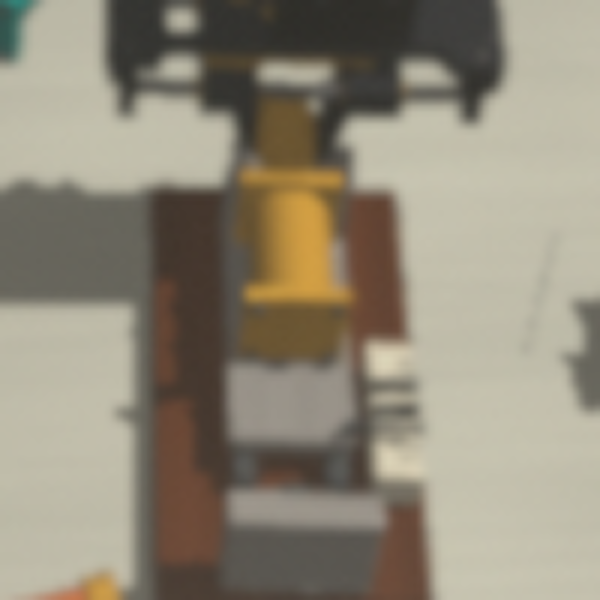

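View pics/w14.png

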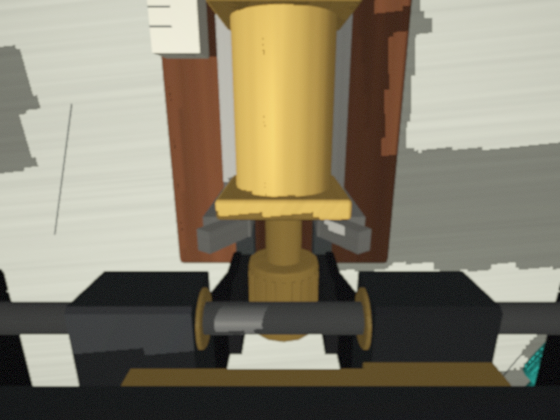

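```bash
python3 -m inch '{"dp":[[0,0.003,0],[0,0.003,0],[0,0.003,0],[0,0.003,0],[0,0.003,0],[0,0.003,0],[0,0.002,0],[0,0,0]],"turn":[0,0,0,0,0,0,0,0]}';  python3 - <<'E'
from h import *
o=sensors.get_obs();print(o["tool_pos"],o["force"])
s=vision.read_camera("scene")
cv2.imwrite("pics/s15r.png",s)
cv2.imwrite("pics/s15.png",cv2.resize(s[190:290,285:385],None,fx=6,fy=6,interpolation=cv2.INTER_CUBIC))
E
```

```text
time_s: 22.12
tool_pos: [0.4785, 0.1616, 0.0226]
tool_rot: [-179.7, 0.1, -95.3]
force: [11.4, -0.3, -7.7]
grip_width: 0.031
[0.47846154 0.16162408 0.02260953] [11.36816755 -0.3483545  -7.74880857]
```

View pics/s15.png

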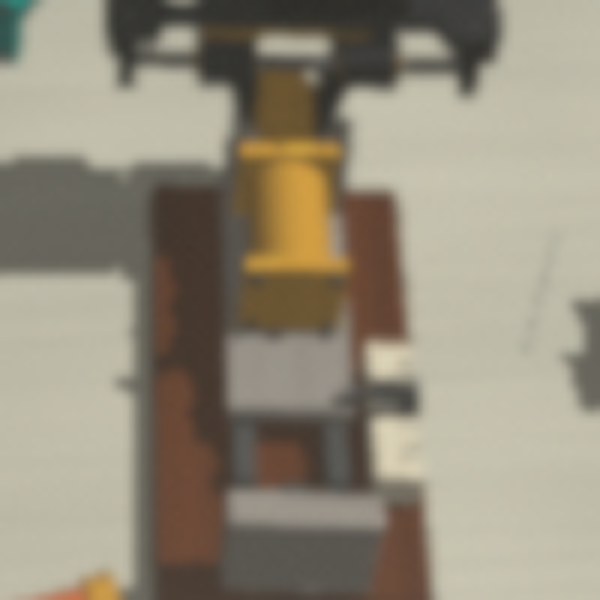

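```bash
python3 - <<'E'
from h import *
c=vision.get_calibration("scene")
a=np.array([.9959,-.0906])
S=lambda u,v:((u+.5)/6-.5+285,(v+.5)/6-.5+190)
for z in(.055,.06,.065):
    print(z,[(onz(S(400,v),z,c)[:2]@a).round(4) for v in (385,398,410,432,448)])
A=cv2.imread("pics/s13r.png");B=cv2.imread("pics/s15r.png")
cv2.imwrite("pics/s15z.png",np.hstack([cv2.resize(x[240:280,335:360],None,fx=14,fy=14,interpolation=cv2.INTER_CUBIC) for x in(A,B)]))
E
```

```text
0.055 [np.float64(0.6188), np.float64(0.6263), np.float64(0.6332), np.float64(0.6457), np.float64(0.6547)]
0.06 [np.float64(0.6223), np.float64(0.6298), np.float64(0.6367), np.float64(0.6491), np.float64(0.6581)]
0.065 [np.float64(0.6259), np.float64(0.6333), np.float64(0.6401), np.float64(0.6525), np.float64(0.6614)]
```

View pics/s15z.png

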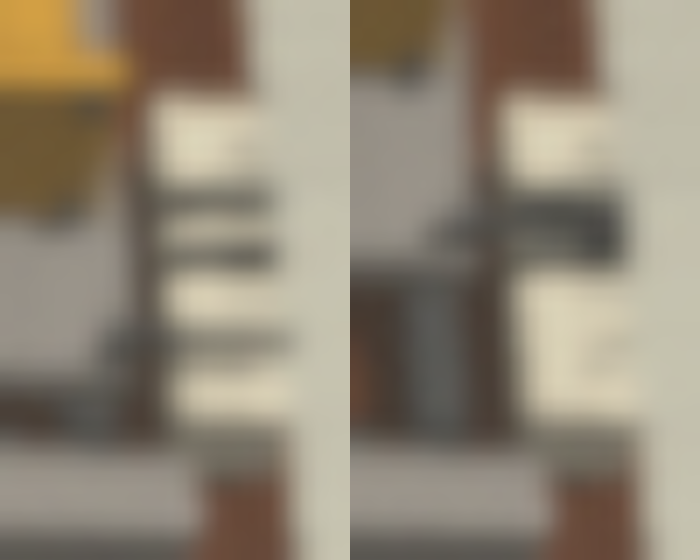

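```bash
python3 -m inch '{"dp":[[0,0.001,0],[0,0.001,0],[0,0,0],[0,0,0],[0,0,0],[0,0,0],[0,0,0],[0,0,0]],"turn":[0,0,0,0,0,0,0,0]}'; python3 -m inch '{"dp":[[0,0,0],[0,0,0],[0,0,0],[0,0,0],[0,0,0]],"turn":[0,0,0,0,0]}'; python3 - <<'E'
from h import *
s=vision.read_camera("scene")
cv2.imwrite("pics/s16.png",np.hstack([cv2.resize(s[240:280,335:360],None,fx=14,fy=14,interpolation=cv2.INTER_CUBIC),cv2.resize(s[200:280,310:360],None,fx=7,fy=7,interpolation=cv2.INTER_CUBIC)]))
E
```

```text
time_s: 23.18
tool_pos: [0.4768, 0.1618, 0.0227]
tool_rot: [-179.6, 0.1, -95.3]
force: [12.1, -0.1, -7.4]
grip_width: 0.0309
time_s: 23.8
tool_pos: [0.4768, 0.1618, 0.0227]
tool_rot: [-179.6, 0.1, -95.3]
force: [11.9, -0.3, -8.7]
grip_width: 0.0311
```

View pics/s16.png

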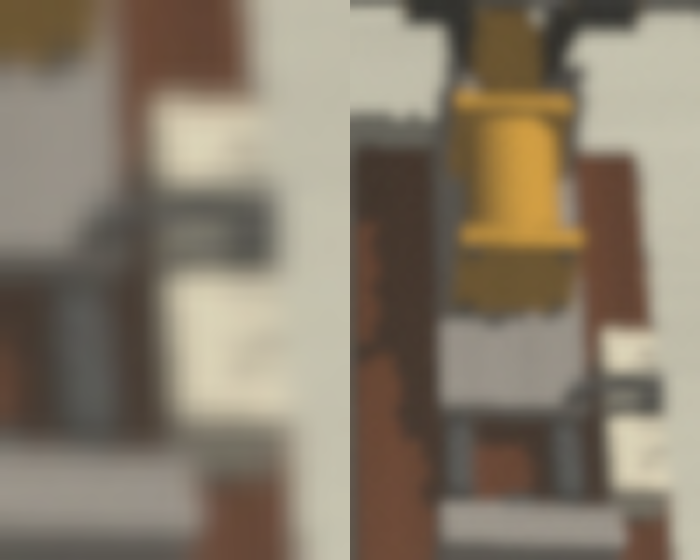

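```bash
python3 -m inch '{"dp":[[0,0,0],[0,0,0],[0,0,0],[0,0,0]],"turn":[0,0,0,0]}'; python3 -m inch '{"dp":[[0,-0.002,0],[0,-0.003,0],[0,-0.003,0],[0,-0.003,0],[0,-0.003,0],[0,-0.003,0],[0,-0.003,0],[0,-0.003,0]],"turn":[0,0,0,0,0,0,0,0]}'; python3 -m inch '{"dp":[[0,-0.003,0],[0,-0.003,0],[0,-0.003,0],[0,-0.003,0],[0,-0.002,0],[0,0,0]],"turn":[0,0,0,0,0,0]}'; python3 - <<'E'
from h import *
s=vision.read_camera("scene")
cv2.imwrite("pics/s17.png",np.hstack([cv2.resize(s[240:280,335:360],None,fx=14,fy=14,interpolation=cv2.INTER_CUBIC),cv2.resize(s[200:280,310:360],None,fx=7,fy=7,interpolation=cv2.INTER_CUBIC)]))
E
```

```text
time_s: 24.35
tool_pos: [0.4768, 0.1618, 0.0227]
tool_rot: [-179.6, 0.1, -95.3]
force: [11.9, -0.0, -7.4]
grip_width: 0.0311
time_s: 25.35
tool_pos: [0.4976, 0.1598, 0.0226]
tool_rot: [-179.9, 0.0, -95.3]
force: [5.2, -0.5, -1.1]
grip_width: 0.031
time_s: 26.1
tool_pos: [0.507, 0.1592, 0.022]
tool_rot: [179.6, -0.1, -95.2]
force: [-5.8, -0.5, 7.7]
grip_width: 0.0309
```

View pics/s17.png

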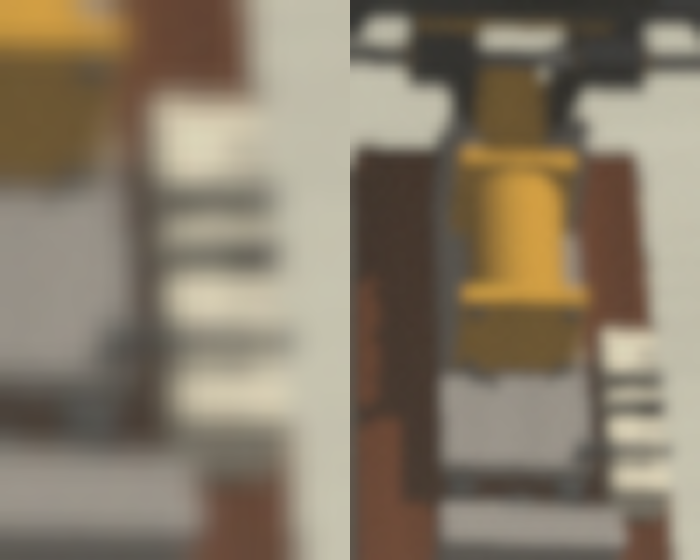

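The pointer is back at rest (crop row 342, the same as before the pull). I'll relax the residual push, then release.

```bash
python3 -m inch '{"dp":[[0,0.001,0],[0,0,0]],"turn":[0,0]}'; python3 -m inch '{"dp":[[0,0,0],[0,0,0],[0,0,0],[0,0,0],[0,0,0],[0,0,0]],"turn":[0,0,0,0,0,0]}' -0.5; python3 -m inch '{"dp":[[0,0,-0.01],[0,0,-0.03],[0,0,-0.04],[0,0,-0.04],[0,0,-0.03],[0,0,0],[0,0,0]],"turn":[0,0,0,0,0,0,0]}';python3 - <<'E'
from h import *
s=vision.read_camera("scene")
cv2.imwrite("pics/s18.png",np.hstack([cv2.resize(s[240:280,335:360],None,fx=14,fy=14,interpolation=cv2.INTER_CUBIC),cv2.resize(s[200:280,310:360],None,fx=7,fy=7,interpolation=cv2.INTER_CUBIC)]))
cv2.imwrite("pics/s18f.png",s)
c=vision.get_calibration("wrist");np.save("c18.npy",c,allow_pickle=True)
cv2.imwrite("pics/w18.png",vision.read_camera("wrist"))
E
```

```text
time_s: 26.4
tool_pos: [0.5071, 0.1592, 0.0221]
tool_rot: [179.8, -0.1, -95.2]
force: [-2.2, 0.0, 6.6]
grip_width: 0.0308
time_s: 27.15
tool_pos: [0.5093, 0.1588, 0.0222]
tool_rot: [180.0, -0.0, -95.3]
force: [-0.0, 0.8, -0.5]
grip_width: 0.0648
time_s: 28.02
tool_pos: [0.5089, 0.1586, 0.1718]
tool_rot: [180.0, -0.0, -95.3]
force: [-0.5, 0.5, -1.2]
grip_width: 0.0651
```

View pics/s18.png

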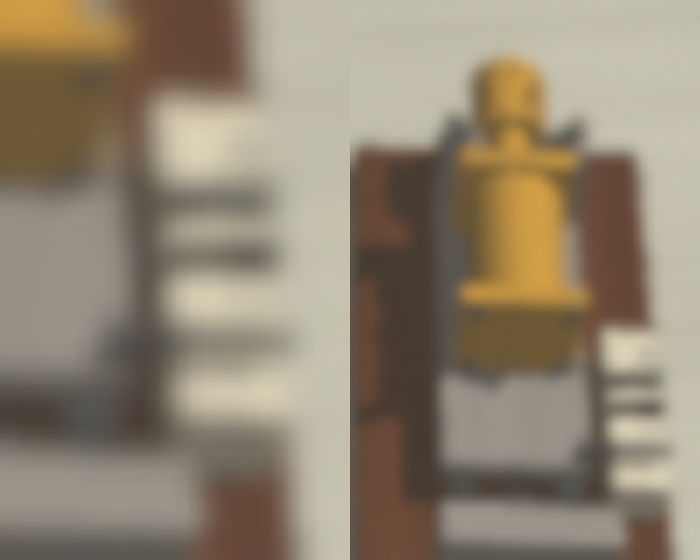

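View pics/w18.png

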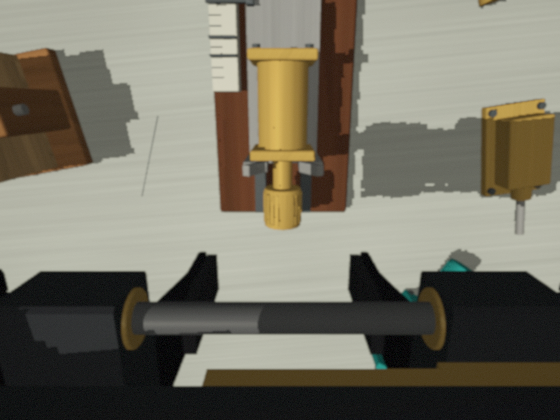

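View pics/s18f.png

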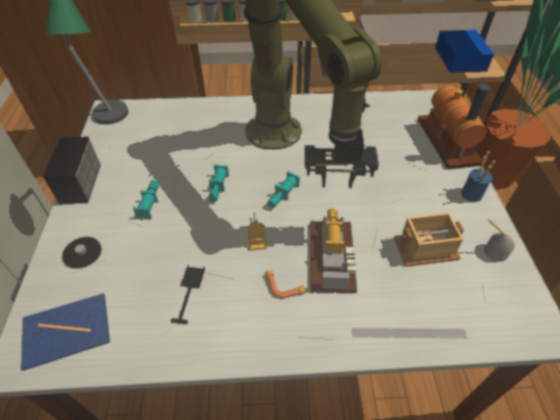

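```bash
python3 - <<'E'
from cell import env,sensors
print(sensors.get_obs()["joint_velocities"].round(3)); print(env.sign_off())
E
```

```text
[ 0.024  0.294  0.03  -0.057 -0.115  0.03  -0.051]
the job is handed in; nothing more can be done
None
```

I laid the brass lubricator in the tester's carriage and let go of it. I then took it by the knob, pulled it along its axis, held it, eased it back and released it. The job is handed in, with about 28 of the 58 seconds used.

- **The pull:** the pointer stood between the two ridges for about 2 s. The travel was about 30 mm, from the pointer pixels (about 30.6 mm), the 12 N pull force (about 30 mm) and the tool's shift minus the gap. The return took about 1.7 s, at roughly 24 mm/s commanded.
- **Last checks:** the scene and wrist views show the pointer back at its rest mark. The lubricator lies straight in the carriage with its neck in the fork and its knob in front. The gripper is open and about 150 mm clear. The slide valve, pipe bend, shovel and bin look unmoved.
- **What disagreed:** the first grasp closed on air, because the fingertips in the pictures sat about 33 mm higher than the reported TCP. I went lower by that amount and the grasp then held. The tester's base also measured 126.5 mm wide in the wrist view instead of 130 mm, and two readings of the pointer's rest position differed by about 4 mm. Both were within the fork's play.

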